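# Turn the sample wheel to the analyser and start the measurement

## Robot

A 6-joint arm with a two-finger parallel gripper is mounted at the origin on the work surface. World frame = base frame: x ahead of the robot, y to its left, z up, the work surface at z = 0. Lengths are in m, angles in rad, forces in N, time in s.
With the tool pointing down it reaches from about 0.325 to 0.775 m from the base axis. Payload 9.3 kg.
Tool frame: the origin (TCP) lies on the front face of the gripper's body, between the roots of the fingers; the fingertips stand 73 mm ahead of it and the grasp point (between the pads) lies 54 mm ahead of it; z points along the fingers, y is the direction in which the jaws open and shut (so a half turn about z gives the same grasp; the last joint's range is limited). The gripper opens to 85 mm and grips with 20 to 120 N. Pads are 22 mm wide; open, the fingers measure 114 mm over their backs; the gripper's body (76 mm by 85 mm) begins 54 mm behind the grasp point. The pads swing forward as they close: fully open they stand 13 mm farther back than shut.
Start: joints at [1.142, 0.259, 0.021, 1.334, 0, 1.418], TCP at [0.15, 0.529, 0.304] pointing down, gripper open.
Joint ranges: [-3.04, 3.04], [-0.91, 1.82], [-1.04, 1.36], [-1.92, 1.95], [-1.52, 1.45], [-3.14, 3.14]. Speed limits (rad/s): [2.22, 2.22, 2.79, 3.14, 3.14, 3.14].

## Interface

Orientations are given as [roll, pitch, yaw] about the fixed x, y, z axes, in that order (R = Rz(yaw) Ry(pitch) Rx(roll)).
In Python, from station import r gives the robot as it stands. Calls block until the motion is done:
- r.move_to(position, orientation): joint-space move of the TCP to a pose.
- r.move_l(position, ori=None, velocity=0.15): straight line of the TCP; ori=None keeps the orientation; velocity is the mean speed in m/s.
- r.set_joints(angles): joint-space move.
- r.gripper_to(opening, force=None): opening from 0.0 (shut) to 1.0 (fully open); force is the grip in N (None keeps the last); returns when the fingers have stopped.
- r.hold(seconds).
- r.solve_ik(position, orientation): joint angles nearest the present ones, or None.
- r.grab_frame(name): name is "scene" or "top" or "wrist"; returns (picture, depth): 480x640x3 uint8, blue, green, red; 480x640 float32, m along the optical axis (not along the pixel's ray), 0 where there is no reading.
- r.camera_model(name): a dict with "mtx" (3x3 intrinsics, pixels), "view" (4x4, takes a point from world to camera coordinates). Camera axes: x right, y up, looking along -z (the intrinsics and any distortion apply to the point x, -y, -z); pixel columns grow to the right and rows downward; lengths in m; the calibration is good to about 2 mm. A picture is of the moment at which its call begins: read the wrist's pose just before it. camera_model takes no time and is no camera call; for the wrist camera it gives the pose at the moment of the call.
A pose or a line that the arm cannot do raises r.MotionError and nothing moves.
- r.close_job(): hands the job in, once; it reports no verdict.
Trained networks look in the newest picture that a camera, given by its name, has taken for a name from the list of things; names that differ only in an ending like _2 or _b are one class to them, and where a whole thing is asked for, a point or a joint stands for the part that bears it (a point fixed in the world has none). Each returns a list of dicts, best first, with "conf" (0 to 1); they miss things now and then, are a little off and sometimes report something else, mostly with a low value. They report only what shows in the picture. A call takes as long as a camera call. They do not tell look-alikes from the thing itself.
- r.look_for(camera, thing): "extent" ([left, top, right, bottom] in pixels, round what is visible of it).
- r.regions_of(camera, thing): "pixels" (480x640 bool, what is visible of it) and "extent" ([left, top, right, bottom] in pixels, round what is visible of it).
- r.landmark_of(camera, thing): "centre" ([column, row] in pixels: a listed point, or the origin of a listed thing).
Readings, each from a call of its own:
- r.read_time(): time.
- r.read_q(): joint angles.
- r.read_joint_velocities(): joint speeds.
- r.read_tau(): joint torques, N m.
- r.read_position(): TCP position.
- r.read_orientation(): TCP orientation.
- r.read_contact_force(): force on the tool from outside, world axes, zero at the start.
- r.read_moment(): the same for the moment, N m.
- r.read_opening(): opening from 0.0 (shut) to 1.0 (fully open).
Only numpy, scipy, OpenCV 4.12 (cv2) and the standard library are available. Lean on these libraries where they do the work, as an engineer would, in place of code of your own. Each camera call takes 0.05 s, during which the arm holds its last target. There are 200 camera calls.

## Task

With one fingertip pushing on a spoke, turn the sample wheel until the orange sample cup stands centred in front of the red analyser's nose, and leave it resting there. Then press the green start button fully down and let it come up again; do not press it before the orange cup is in place. Only push: do not lift the wheel off its spindle, and leave the tamper, the spare cup and the weighing dish where they stand.

Things in the scene. Friction and masses are not known exactly. Their poses are not given: they have to be found in the camera images.
- hub (a point): a fixed point on the vertical axis of the sample wheel, 64 mm above the table, half-way up the spokes. The wheel: a round aluminium hub (48 mm across, top 82 mm above the table, with a 16 mm wide nut up to 88 mm) and three straight blue spokes 120 degrees apart, each with a sample cup fixed at its end, 120 mm from the axis. Nothing fixed stands between the spokes
- changer: the fixed white base plate under wheel and analyser; its origin lies on the wheel's axis at table height, its +y axis points to the analyser. The plate is 150 mm wide, top 18 mm above the table, from 95 mm before to 405 mm beyond the axis along y; around the axis an aluminium boss 68 mm across rises to 30 mm
- orange_spoke (a point): middle of the bare part of the orange cup's spoke, on its centre line, 62 mm from the wheel's axis and 64 mm above the table. Each spoke is a straight blue bar 12 mm wide and 18 mm high (55 to 73 mm above the table), bare from 24 to 100 mm from the axis, with upright sides
- orange_cup (a point): centre of the orange sample cup at the end of its spoke, 120 mm from the wheel's axis and 66 mm above the table: an upright orange disc-shaped cup 34 mm across, its top 88 mm above the table, in an aluminium holder 40 mm across (54 to 64 mm above the table). It turns with the wheel
- white_cup (a point): centre of the all-white cup of the same size, on the spoke 120 degrees anticlockwise (seen from above) from the orange one
- grey_cup (a point): centre of the grey cup with a black disc on top, of the same size, on the spoke 120 degrees clockwise (seen from above) from the orange one
- measuring_spot (a point): the fixed point where the orange cup's centre must be: 120 mm from the wheel's axis, 66 mm above the table, 30 mm in front of the analyser's nose. The analyser is a red and black instrument lying on the base plate; its black conical nose (38 mm wide at the tip) points level at the wheel's axis, face 150 mm, body (94 mm wide, top 137 mm above the table) 200 to 425 mm from the axis
- wheel (a joint): angle of the wheel on its spindle, rad, growing anticlockwise seen from above; 0 where the orange cup points straight away from the analyser, +pi or -pi where it is straight in front of the nose. Turns either way without stops, against about 0.1 N m of friction (about 2 N half-way along a spoke), and stays where it is left
- wheel_lift (a joint): how far the wheel has been lifted up its spindle, m; 0 when it sits properly. Only its weight (about 0.5 kg) holds it down
- start_top (a point): centre of the top of the green round start button (32 mm across), 22 mm above the table when up, on a low grey housing fixed to the table on the robot's right; it is pressed straight down
- start (a joint): how far the start button is pressed, m: 0 up, 0.006 fully down, which takes about 4 N; it springs back
- tamper_mid (a point): centre of the steel powder tamper, 54 mm across and 72 mm high, standing loose near the button; its centre is 36 mm above the table. Leave it alone
- spare_mid (a point): centre of a small loose white jar with a blue lid, 36 mm across and 34 mm high. Leave it alone
- dish_mid (a point): centre of a loose white square weighing dish, 65 mm by 65 mm and 18 mm high. Leave it alone
There are look-alikes about, which are no part of the job. Leave any turquoise look-alike of the part that bears start_top alone.

How it is judged:
On the way, in this order (a step that is already met when the one before it is completed fails the run):
1. the orange cup is in front of the nose, within 10 mm of the measuring spot, and the wheel is still (horizontal distance between orange_cup and measuring_spot below 0.01 m and velocity of joint wheel between -0.1 and 0.1 rad/s), for 0.3 s.
2. the start button is pressed down (5 of its 6 mm) with the orange cup in place (value of joint start above 0.005 m and horizontal distance between orange_cup and measuring_spot below 0.01 m), for 0.05 s.
At the end, for the whole second after the job is handed in: The orange cup rests within 10 mm of the measuring spot in front of the nose, the wheel is still and sits on its spindle (within 3 mm), the start button has been pressed and is up again (within 2 mm), and the tamper, spare cup and dish are within 15 mm of where they were (horizontal distance between orange_cup and measuring_spot below 0.01 m and velocity of joint wheel between -0.05 and 0.05 rad/s and value of joint wheel_lift below 0.003 m and value of joint start below 0.002 m and distance of each of tamper_mid, spare_mid, dish_mid from where it was at the start of the episode below 0.015 m); the robot touches nothing.
It fails at once if the wheel is lifted 8 mm or more up its spindle (value of joint wheel_lift above 0.008 m).
It fails at once if the start button is pressed (3 mm) while the orange cup is more than 12 mm from the measuring spot (value of joint start above 0.003 m and horizontal distance between orange_cup and measuring_spot above 0.012 m).
It fails at once if the tamper, the spare cup or the dish is lifted or pushed more than 15 mm (distance of any of tamper_mid, spare_mid, dish_mid from where it was at the start of the episode above 0.015 m).
It also fails if it takes over 58 s, if anything falls off the work surface, if the arm or the gripper's body presses on something with over 40 N, if the wrist force passes 120 N, or if a joint passes its speed limit or range.

## Working session

There is one attempt and no reset: what is moved stays moved. The work goes in short steps, each a Python script; the robot and the scene stay as the last script left them, time stands still between calls to the robot, and variables do not carry over. Pictures are saved under pics/ and viewed, about 8 in all and at most 12, crops included, and the job is handed in when it is done.

```bash
mkdir -p pics; cat > h.py <<'E'
import numpy as np, cv2
from station import r
def ray(cam,px):
    m=r.camera_model(cam);K=np.array(m["mtx"]);V=np.array(m["view"])
    d=np.linalg.inv(K)@[px[0],px[1],1.];d=np.array([d[0],-d[1],-d[2]])
    R=V[:3,:3];return -R.T@V[:3,3],R.T@d
def at_z(cam,px,z):
    o,d=ray(cam,px);return o+d*(z-o[2])/d[2]
def proj(cam,p):
    m=r.camera_model(cam);K=np.array(m["mtx"]);V=np.array(m["view"])
    c=V[:3,:3]@p+V[:3,3];u=K@[c[0],-c[1],-c[2]];return u[:2]/u[2]
Z=dict(hub=.064,orange_spoke=.064,orange_cup=.066,white_cup=.066,grey_cup=.066,measuring_spot=.066,start_top=.022,tamper_mid=.036,spare_mid=.017,dish_mid=.009,changer=0)
def find(cam,names=Z):
    for n in names:
        for q in r.landmark_of(cam,n)[:3]:
            print(cam,n,round(q["conf"],2),np.round(q["centre"],0),np.round(at_z(cam,q["centre"],Z[n]),3)[:2])
E
python3 - <<'E'
from h import *
for c in("scene","top"):
    im,d=r.grab_frame(c);cv2.imwrite(f"pics/{c}0.png",im);print(c,r.camera_model(c).keys());find(c)
print(r.read_orientation(),r.read_time())
E
```

```text
scene dict_keys(['mtx', 'view'])
scene hub 0.63 [338. 223.] [0.582 0.003]
scene hub 0.2 [337. 258.] [ 0.628 -0.064]
scene orange_spoke 0.93 [378. 233.] [0.642 0.018]
scene orange_cup 0.97 [420. 242.] [0.703 0.033]
scene white_cup 0.92 [326. 179.] [0.496 0.088]
scene white_cup 0.27 [334. 397.] [ 0.762 -0.256]
scene grey_cup 0.62 [272. 253.] [ 0.551 -0.111]
scene measuring_spot 0.68 [383. 188.] [0.585 0.123]
scene start_top 0.78 [208. 336.] [ 0.558 -0.249]
scene start_top 0.64 [269. 255.] [ 0.513 -0.077]
scene start_top 0.57 [223. 283.] [ 0.502 -0.163]
scene tamper_mid 0.76 [330. 396.] [ 0.744 -0.239]
scene tamper_mid 0.37 [335. 259.] [ 0.606 -0.039]
scene spare_mid 0.84 [182. 269.] [ 0.427 -0.173]
scene dish_mid 0.73 [481. 316.] [0.817 0.006]
scene changer 0.59 [338. 258.] [ 0.584 -0.   ]
top dict_keys(['mtx', 'view'])
top hub 0.93 [303. 247.] [0.588 0.002]
top hub 0.69 [446. 159.] [ 0.743 -0.242]
top orange_spoke 0.9 [296. 215.] [0.643 0.015]
top orange_spoke 0.17 [305. 245.] [ 0.591 -0.   ]
top orange_cup 0.87 [288. 180.] [0.705 0.03 ]
top white_cup 0.96 [252. 302.] [0.495 0.086]
top grey_cup 0.68 [405. 350.] [ 0.419 -0.168]
top grey_cup 0.58 [373. 270.] [ 0.551 -0.115]
top measuring_spot 0.66 [232. 251.] [0.58  0.124]
top start_top 0.81 [445. 267.] [ 0.56  -0.246]
top start_top 0.69 [251. 302.] [0.494 0.096]
top start_top 0.66 [400. 297.] [ 0.506 -0.166]
top tamper_mid 0.85 [440. 157.] [ 0.756 -0.238]
top tamper_mid 0.72 [310. 127.] [ 0.811 -0.003]
top spare_mid 0.81 [406. 350.] [ 0.413 -0.177]
top dish_mid 0.85 [309. 128.] [0.819 0.001]
top dish_mid 0.47 [233. 251.] [0.585 0.135]
top dish_mid 0.18 [295. 216.] [0.651 0.022]
top changer 0.95 [308. 256.] [ 0.579 -0.001]
[ 3.14158680e+00 -1.10939931e-05  2.86578530e+00] 1.2
```

View pics/top0.png

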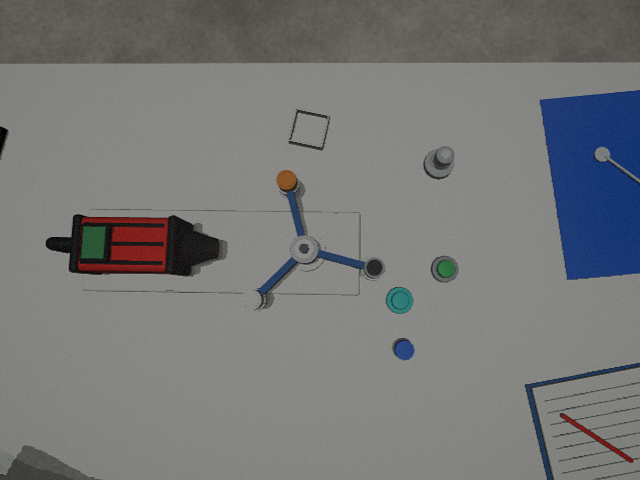

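View pics/scene0.png

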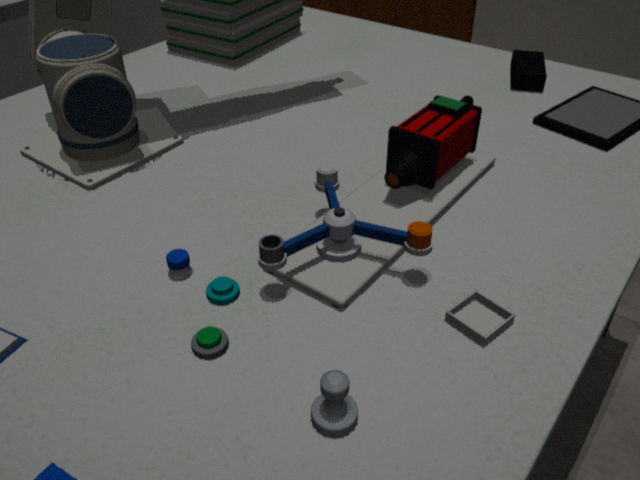

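The top view (x up, y left) shows the hub at (304,249), orange cup at (288,180), grey at (373,268) and white at (257,300). The nose is at (222,248), the green button at (445,268) and the turquoise look-alike at (400,299). The wheel has to turn about +77° anticlockwise. The scene view agrees, with orange at (420,236) and green at (209,338).

```bash
python3 - <<'E'
from h import *
# plate axis from edges in top (z=.018)
for a,b in(((83,291),(359,295)),((90,209),(360,212))):
    v=at_z("top",a,.018)-at_z("top",b,.018);print("plate dir deg",np.degrees(np.arctan2(v[1],v[0])))
print("plate far edge mid",at_z("top",(360,253.5),.018))
r.gripper_to(0.0)
r.move_to([.57,.03,.36],[np.pi,0,np.radians(104)])
im,d=r.grab_frame("wrist");cv2.imwrite("pics/w1.png",im)
find("wrist",["hub","orange_spoke","orange_cup","white_cup","grey_cup","measuring_spot","changer","start_top"])
print(r.read_time(),r.read_q(),r.read_opening())
E
```

```text
plate dir deg 89.82035126324631
plate dir deg 89.7613007291712
plate far edge mid [ 0.58208311 -0.09611152  0.018     ]
wrist hub 0.77 [323. 236.] [0.582 0.001]
wrist orange_spoke 0.94 [385. 238.] [0.643 0.015]
wrist orange_cup 0.73 [447. 235.] [0.702 0.033]
wrist white_cup 0.56 [253. 129.] [0.494 0.086]
wrist grey_cup 0.59 [271. 330.] [ 0.554 -0.114]
wrist measuring_spot 0.95 [360. 115.] [0.586 0.121]
wrist changer 0.8 [323. 221.] [0.583 0.001]
wrist start_top 0.93 [223. 340.] [ 0.5   -0.168]
4.75 [-9.41859299e-02  2.86585908e-01  2.01707663e-01  1.48595404e+00
  7.97628948e-06  1.23207620e+00] 0.0001336625930137037
```

View pics/w1.png

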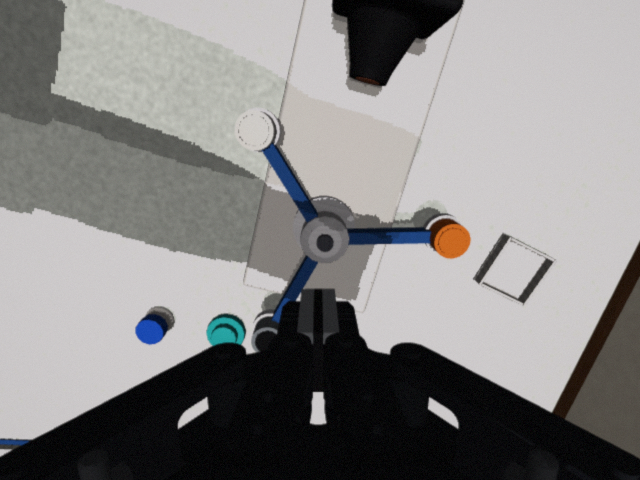

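The wrist view confirms the layout: hub at (324,240), orange at (450,238), nose tip at (368,80). The fingers shut at (318,300). I'll lower them behind the orange spoke and sweep.

```bash
cat >> h.py <<'E'
H=np.array([.583,.0012])
def pose(phi,off,rad=.06,z=.134):
    a=np.radians(phi);u=np.array([np.cos(a),np.sin(a)]);t=np.array([-u[1],u[0]])
    p=H+rad*u-off*t
    y=np.radians(phi+90);return [*p,z],[np.pi,0,(y+np.pi)%(2*np.pi)-np.pi if phi>90 else y]
def F(): return np.round(r.read_contact_force(),1)
E
python3 - <<'E'
from h import *
r.move_to(*pose(14,.045,z=.20)); r.move_l(*pose(14,.045),velocity=.1)
print(F())
r.move_l(*pose(14,.02),velocity=.05);print(F())
for phi in (20,27,34,41,48,55,62,69,75,80,84):
    r.move_l(*pose(phi,.017),velocity=.05);print(phi,F(),end=' ')
r.grab_frame("top");find("top",["orange_cup","white_cup","grey_cup","orange_spoke"])
im,d=r.grab_frame("wrist");cv2.imwrite("pics/w2.png",im);find("wrist",["orange_cup","white_cup","measuring_spot","orange_spoke"])
print(r.read_time())
E
```

```text
[-0.  -0.2 -1. ]
[ 0.4 -0.4 -0.4]
20 [-0.3 -0.  -0.2] 27 [-0.1 -0.1  0.4] 34 [ 0.4 -0.5 -0.1] 41 [-0.5  0.2 -0.1] 48 [-0.3 -0.4  0.6] 55 [-0.1 -0.2 -0.3] 62 [-0.4 -0.5 -0.5] 69 [-0.6  0.  -0.2] 75 [ 0.3 -0.1  0.4] 80 [1.3 0.8 1. ] 84 [ 0.3 -0.   0.7] top white_cup 0.83 [334. 317.] [ 0.472 -0.051]
top grey_cup 0.63 [345. 194.] [ 0.68  -0.069]
top orange_spoke 0.85 [267. 248.] [0.586 0.064]
top orange_spoke 0.35 [444. 160.] [ 0.742 -0.238]
top orange_spoke 0.19 [332. 317.] [ 0.472 -0.048]
wrist measuring_spot 0.67 [471. 248.] [0.584 0.121]
wrist orange_spoke 0.86 [321. 274.] [0.589 0.063]
10.725
```

View pics/w2.png

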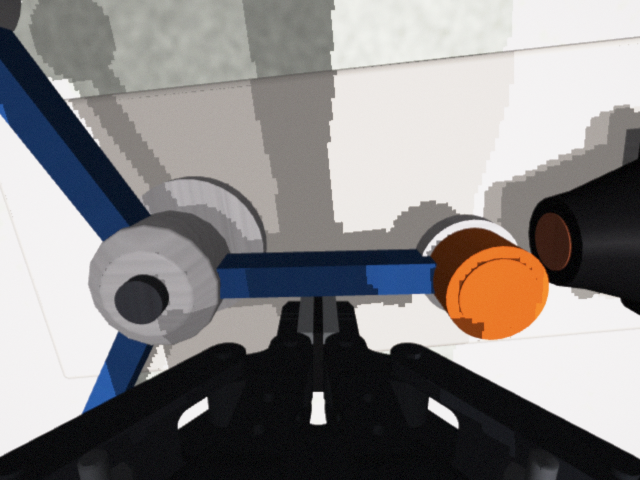

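The spoke (220–435, 275) is against the fingers. The orange cup top, about (497,298), is a few degrees short of the nose axis. I'll push the remaining angle and measure.

```bash
python3 - <<'E'
from h import *
c=at_z("wrist",(497,298),.088);n=at_z("wrist",(553,240),.066)
print("cup",c,np.degrees(np.arctan2(c[1]-H[1],c[0]-H[0])),"nose",n)
for phi in (86.5,89): r.move_l(*pose(phi,.017),velocity=.03)
r.move_l(*pose(89,.035),velocity=.05)
p=pose(89,.035,z=.30);r.move_l(*p,velocity=.2)
im,d=r.grab_frame("wrist");cv2.imwrite("pics/w3.png",im);find("wrist",["hub","orange_cup","white_cup","measuring_spot","orange_spoke","grey_cup"])
r.grab_frame("top");find("top",["orange_cup","white_cup","grey_cup","orange_spoke","measuring_spot"])
print(r.read_time())
E
```

```text
cup [0.59480797 0.12116686 0.088     ] 84.37865624137295 nose [0.5841575  0.15196761 0.066     ]
wrist hub 0.65 [242. 180.] [0.585 0.001]
wrist orange_cup 0.9 [395. 178.] [0.585 0.123]
wrist white_cup 0.96 [147.  35.] [ 0.479 -0.06 ]
wrist measuring_spot 0.89 [392. 177.] [0.584 0.121]
wrist orange_spoke 0.57 [321. 176.] [0.583 0.064]
wrist grey_cup 0.92 [182. 299.] [ 0.688 -0.058]
top orange_cup 0.21 [338. 191.] [ 0.686 -0.056]
top white_cup 0.88 [336. 313.] [ 0.479 -0.055]
top grey_cup 0.78 [342. 191.] [ 0.686 -0.062]
top orange_spoke 0.54 [233. 248.] [0.585 0.123]
top measuring_spot 0.66 [230. 249.] [0.584 0.126]
13.3667
```

View pics/w3.png

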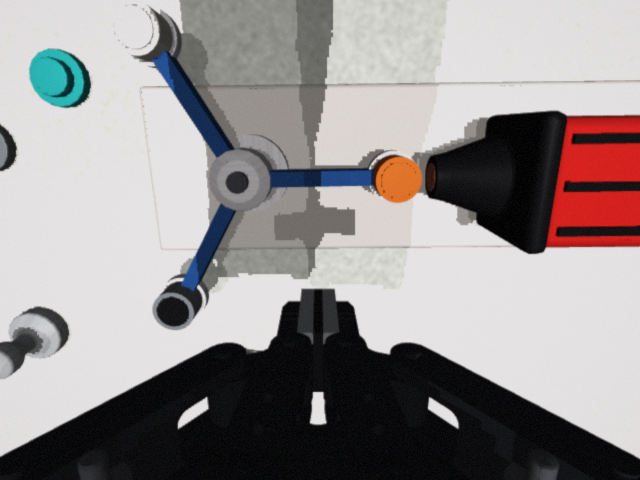

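The orange cup, at about (397,178), is lined up with the nose tip at (432,175). The networks put it about 2 mm from the spot. Next is the green button; I'll take one close look before pressing.

```bash
python3 - <<'E'
from h import *
o=[np.pi,0,np.pi/2]
r.move_to([.56,-.30,.25],o)
im,d=r.grab_frame("wrist");cv2.imwrite("pics/w4.png",im);find("wrist",["start_top","tamper_mid","spare_mid"])
hsv=cv2.cvtColor(im,cv2.COLOR_BGR2HSV);m=cv2.inRange(hsv,(50,120,60),(75,255,255))
mm=cv2.moments(m,True);print(mm["m00"],at_z("wrist",(mm["m10"]/mm["m00"],mm["m01"]/mm["m00"]),.022),r.read_time())
E
```

```text
wrist start_top 0.77 [311. 155.] [ 0.555 -0.247]
wrist start_top 0.67 [236.  37.] [ 0.502 -0.165]
wrist tamper_mid 0.83 [578. 149.] [ 0.75  -0.241]
wrist spare_mid 0.71 [116.  44.] [ 0.413 -0.169]
1255.0 [ 0.55633431 -0.24591084  0.022     ] 14.95
```

View pics/w4.png

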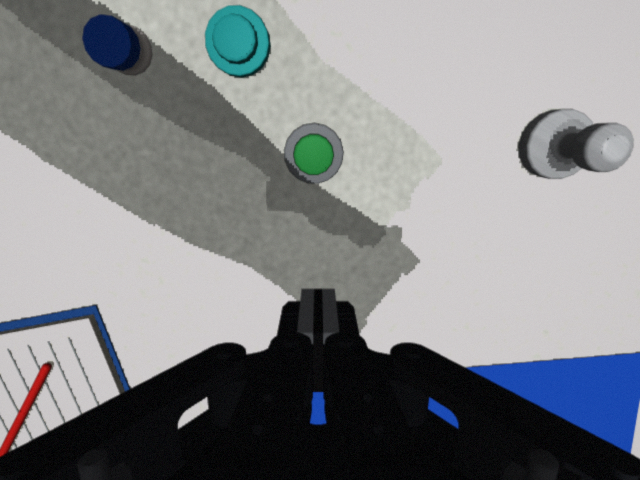

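The green button (313,154) is at (0.557, −0.247), clear of the turquoise look-alike at (236,38). I'll press it in small steps while watching the force.

```bash
python3 - <<'E'
from h import *
x,y=.5565,-.2465
r.move_l([x,y,.12],velocity=.15);r.move_l([x,y,.098],velocity=.05)
f0=r.read_contact_force()[2]
for z in np.arange(.096,.084,-.001):
    r.move_l([x,y,z],velocity=.02);f=r.read_contact_force()[2]-f0;print(round(z,3),round(f,1))
    if f>9: break
r.hold(.3);print(F())
r.move_l([x,y,.12],velocity=.05);r.move_l([x,y-.1,.30],velocity=.2)
im,d=r.grab_frame("wrist");find("wrist",["start_top","spare_mid","tamper_mid"])
im,d=r.grab_frame("top");cv2.imwrite("pics/t5.png",im);find("top")
im,d=r.grab_frame("scene");find("scene",["orange_cup","white_cup","grey_cup","dish_mid"])
print(F(),r.read_time())
E
```

```text
0.096 0.5
0.095 -1.5
0.094 1.2
0.093 1.8
0.092 1.7
0.091 1.6
0.09 3.5
0.089 3.5
0.088 8.5
0.087 16.5
[-3.8  2.8 17.3]
wrist start_top 0.97 [318.  94.] [ 0.556 -0.245]
wrist tamper_mid 0.59 [554.  86.] [ 0.749 -0.24 ]
top hub 0.67 [304. 244.] [0.593 0.001]
top orange_spoke 0.86 [268. 249.] [0.584 0.062]
top orange_spoke 0.53 [404. 351.] [ 0.418 -0.168]
top orange_cup 0.79 [236. 246.] [0.588 0.117]
top grey_cup 0.62 [340. 191.] [ 0.686 -0.059]
top grey_cup 0.17 [306. 254.] [ 0.576 -0.003]
top measuring_spot 0.71 [233. 249.] [0.584 0.121]
top start_top 0.73 [449. 269.] [ 0.556 -0.252]
top start_top 0.54 [336. 314.] [ 0.475 -0.054]
top start_top 0.52 [401. 298.] [ 0.504 -0.167]
top tamper_mid 0.96 [440. 159.] [ 0.751 -0.237]
top spare_mid 0.8 [403. 352.] [ 0.41  -0.172]
top spare_mid 0.23 [306. 254.] [0.58  0.001]
top changer 0.59 [305. 252.] [0.586 0.004]
scene orange_cup 0.85 [380. 186.] [0.577 0.125]
scene white_cup 0.61 [260. 216.] [ 0.477 -0.054]
scene grey_cup 0.83 [375. 271.] [ 0.685 -0.058]
scene dish_mid 0.91 [481. 318.] [0.819 0.002]
[-1.   0.7 -0.7] 22.4667
```

View pics/t5.png

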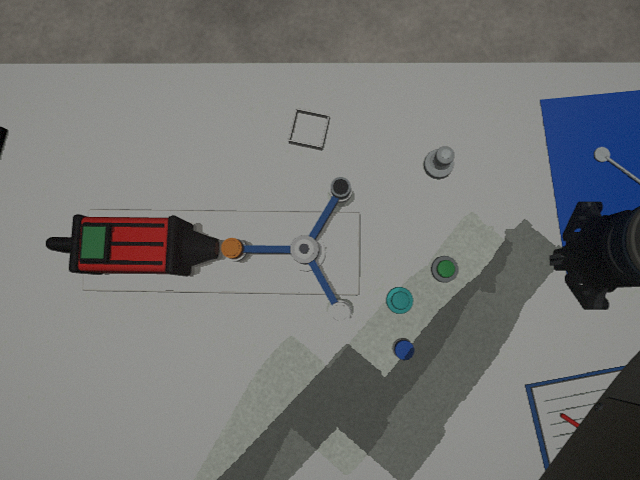

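The orange cup (232,248) sits in front of the nose, and the button is up. The tamper, jar and dish are unmoved in the picture, and the arm is clear. The force steepened after about 6 mm of travel, which matches the button bottoming out. Handing in.

```bash
python3 - <<'E'
from station import r
r.close_job()
E
```

```text
the job is handed in; nothing more can be done
```

I turned the wheel about 75° anticlockwise, with the shut fingertips pushing on the orange spoke, until the orange cup stood in front of the nose. I then pressed the green button to its stop, backed the arm clear and handed the job in at about 22.5 s. No verdict was reported.

**Last checks**
- **Orange cup:** after the push, the wrist camera put it about 2 mm from the measuring spot. After the press, the top view put it about 6 mm off and the scene view about 8 mm off, in opposite directions. I take that as detection noise: the white and grey cups show the wheel within about 1° of where I left it, and the picture shows the orange cup centred on the nose.
- **Button:** it met light resistance for about 6 mm, then the force rose sharply to 17 N, which fits a full press. The joint can't be read, so both the full press and the return are inferred. In the top picture the button looks up again.
- **Tamper, spare cup and dish:** all were found within about 5 mm of their first positions.
- **Wheel lift:** I did not measure it. Vertical force during the push stayed at about 1 N or less.

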